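Jam jars in order of height at the cake stall

ROBOT

A 6-joint arm with a two-finger parallel gripper is mounted at the origin on the work surface. World frame = base frame: x ahead of the robot, y to its left, z up, the work surface at z = 0. Lengths are in mm, angles in rad, forces in N, time in s.
With the tool pointing down it reaches from about 300 to 775 mm from the base axis. Payload 14.6 kg.
Tool frame: the origin (TCP) lies between the finger pads; the fingertips stand 8 mm ahead of it and the grasp point (between the pads) lies 11 mm behind it; z points along the fingers, y is the direction in which the jaws open and shut (so a half turn about z gives the same grasp; the last joint's range is limited). The gripper opens to 94 mm and grips with 3 to 60 N. Pads are 16 mm wide; open, the fingers measure 119 mm over their backs; the gripper's body (75 mm by 177 mm) begins 78 mm behind the grasp point.
Start: joints at [-1.416, 0.3, 1.521, -0, 1.321, -0.067], TCP at [120.986, -536.518, 213.446] pointing down, gripper open.
Joint ranges: [-3.03, 3.03], [-0.79, 2.21], [0.23, 2.52], [-1.04, 4.18], [0, 3.07], [-2.55, 2.55]. Speed limits (rad/s): [2.22, 2.22, 2.57, 3.14, 3.14, 3.14].

INTERFACE

Orientations are given as [roll, pitch, yaw] about the fixed x, y, z axes, in that order (R = Rz(yaw) Ry(pitch) Rx(roll)).
In Python, from cell import manip gives the robot as it stands. The module is installed in compiled form; this text tells all that it offers.
- The arm moves only by the tool send_rows, never from a script. Its argument "series" is a list that holds one entry, the list of rows, each a list of 5 numbers: the opening, from 0 (shut) to 1 (fully open), then the shift along the tool's x, y, z in mm, then the turn about the tool's z in degrees. In form: [[[gripper, dx, dy, dz, roll], ...]]. A call has 1 to 10 rows; each row is the pose to reach, as a shift and turn from the pose commanded when the call began, along the tool's axes at that moment; what a row does not reach only later rows make up. A row lasts 1/10 s, in which the tool goes at most 50 mm and 8.59 degrees, less where a joint would pass 70% of its speed; a pose out of reach is approached as far as the arm can. A call with a gripper value outside its range is refused whole. The fingers move at their own pace and stop on an object; "newtons" is the grip in N (left out, the last holds). Time passes only in rows, so rows that repeat a pose let the fingers close. It gives the time, the measured TCP pose, the force and the opening at its end, in the units of the state.
- manip.read_state(): the state, without advancing time (a new reading comes with each control period).
- manip.camera(name): name is "side" or "top"; returns a dict with "img" (420x560x3 uint8, red, green, blue), "vfov" (degrees; the focal length in pixels is half the picture's height over the tangent of half this angle, whatever the lens; pixels are square), "cx", "cy" (the principal point, pixels), "pose" (4x4, takes a point from camera to world coordinates). Camera axes: x right, y down, z forward; pixel columns grow to the right and rows downward; lengths in mm; the calibration is good to about 2 mm. A picture is of the moment at which its call begins. There is no depth.
- manip.sign_off(): hands the job in, once; it reports no verdict.
Trained networks look in a picture, given as the dict that the camera call returned (one of the last four; its "shot" number tells which), for a name from the list of things; names that differ only in an ending like _2 or _b are one class to them, and where a whole thing is asked for, a point or a joint stands for the part that bears it (a point fixed in the world has none). Each returns a list of dicts, best first, with "conf" (0 to 1); they miss things now and then, are a little off and sometimes report something else, mostly with a low value. They report only what shows in the picture. A call takes as long as a camera call.
- manip.find_in(target, picture): "rect" ([left, top, width, height] in pixels, round what is visible of it).
- manip.silhouettes(target, picture): "pixels" (420x560 bool, what is visible of it) and "rect" ([left, top, width, height] in pixels, round what is visible of it).
The state is a dict: "clock": time; "joints": joint angles; "qd": joint speeds; "effort": joint torques, N m; "eef_pos": TCP position; "eef_rot": TCP orientation; "wrist_force": force on the tool from outside, world axes, zero at the start; "moment": the same for the moment, N m; "finger_gap": finger opening in mm.
Only numpy, scipy, OpenCV 4.12 (cv2) and the standard library are available. Lean on these libraries where they do the work, as an engineer would, in place of code of your own. Each camera call takes 0.05 s, during which the arm holds its last target. There are 200 camera calls.

TASK

Set out the four jars of preserve on the four coasters, upright and one centred on each, in order of height along the row: the shortest on the coaster next to the black cash box, rising to the tallest at the far end. Set the jars down gently without dropping or tipping them, and leave the mug where it stands.

Things in the scene. Friction and masses are not known exactly. Their poses are not given: they have to be found in the camera images.
- jar_honey: Glass jar of preserve (honey-yellow, brass-coloured lid), the shortest of four: an upright plain cylinder 56 mm across and 52 mm high, lid included (lid as wide as the jar). Loose, 0.1 to 0.45 kg. Origin at the centre of its underside, z up; it stands on the table (z = 0).
- jar_strawberry: Glass jar of preserve (red, white lid), the second shortest of four: an upright plain cylinder 56 mm across and 76 mm high, lid included (lid as wide as the jar). Loose, 0.1 to 0.45 kg. Origin at the centre of its underside, z up; it stands on the table (z = 0).
- jar_plum: Glass jar of preserve (dark purple, black lid), the second tallest of four: an upright plain cylinder 56 mm across and 100 mm high, lid included (lid as wide as the jar). Loose, 0.1 to 0.45 kg. Origin at the centre of its underside, z up; it stands on the table (z = 0).
- jar_gooseberry: Glass jar of preserve (green, green lid), the tallest of four: an upright plain cylinder 56 mm across and 126 mm high, lid included (lid as wide as the jar). Loose, 0.1 to 0.45 kg. Origin at the centre of its underside, z up; it stands on the table (z = 0).
- coaster_red: Red round coaster, 76 mm across, 4 mm thick, flat, fixed. Four coasters lie in one straight row at 100 mm spacing on a 12 mm thick fixed wooden plank; their colours are in random order and mean nothing. Origin at the centre of its underside, 12 mm above the table, so its upper face is 16 mm above the table.
- coaster_yellow: Yellow round coaster, 76 mm across, 4 mm thick, flat, fixed. Four coasters lie in one straight row at 100 mm spacing on a 12 mm thick fixed wooden plank; their colours are in random order and mean nothing. Origin at the centre of its underside, 12 mm above the table, so its upper face is 16 mm above the table.
- coaster_green: Green round coaster, 76 mm across, 4 mm thick, flat, fixed. Four coasters lie in one straight row at 100 mm spacing on a 12 mm thick fixed wooden plank; their colours are in random order and mean nothing. Origin at the centre of its underside, 12 mm above the table, so its upper face is 16 mm above the table.
- coaster_blue: Blue round coaster, 76 mm across, 4 mm thick, flat, fixed. Four coasters lie in one straight row at 100 mm spacing on a 12 mm thick fixed wooden plank; their colours are in random order and mean nothing. Origin at the centre of its underside, 12 mm above the table, so its upper face is 16 mm above the table.
- cash_box: Black cash box, 114 x 154 mm, about 95 mm high with its handle, fixed on the table just beyond one end of the row of coasters (either end; a stack of white cake boxes of about the same size is at the other end). Origin at the centre of its underside; its centre is about 170 mm along the row from the nearest coaster's centre and 50 mm farther from the robot than the row's line.
- mug: Blue open mug with a handle, 72 mm across, 85 mm high, loose, standing empty among the jars. Not part of the job: to be left where it is. Origin at the centre of its underside.

How it is judged (in metres and radians):
At the end, for the whole second after the job is handed in: Every jar stands upright (within 0.08 rad) and at rest on a coaster, its centre within 12 mm of the coaster's centre, jars in order of height with the shortest nearest the cash box and the tallest farthest from it, and all are released ((horizontal distance between jar_honey and coaster_red below 0.012 m or horizontal distance between jar_honey and coaster_yellow below 0.012 m or horizontal distance between jar_honey and coaster_green below 0.012 m or horizontal distance between jar_honey and coaster_blue below 0.012 m) and horizontal distance between jar_honey and cash_box between 0.1 and 0.226 m and height (world z) of jar_honey between 0.012 and 0.02 m and angle between each of jar_honey, jar_strawberry, jar_plum, jar_gooseberry's own z axis and vertical below 0.08 rad and linear speed of each of jar_honey, jar_strawberry, jar_plum, jar_gooseberry below 0.02 m/s and contact force between each of jar_honey, jar_strawberry, jar_plum, jar_gooseberry and the fingers below 0.1 N and (horizontal distance between jar_strawberry and coaster_red below 0.012 m or horizontal distance between jar_strawberry and coaster_yellow below 0.012 m or horizontal distance between jar_strawberry and coaster_green below 0.012 m or horizontal distance between jar_strawberry and coaster_blue below 0.012 m) and horizontal distance between jar_strawberry and cash_box between 0.226 and 0.324 m and height (world z) of jar_strawberry between 0.012 and 0.02 m and (horizontal distance between jar_plum and coaster_red below 0.012 m or horizontal distance between jar_plum and coaster_yellow below 0.012 m or horizontal distance between jar_plum and coaster_green below 0.012 m or horizontal distance between jar_plum and coaster_blue below 0.012 m) and horizontal distance between jar_plum and cash_box between 0.324 and 0.423 m and height (world z) of jar_plum between 0.012 and 0.02 m and (horizontal distance between jar_gooseberry and coaster_red below 0.012 m or horizontal distance between jar_gooseberry and coaster_yellow below 0.012 m or horizontal distance between jar_gooseberry and coaster_green below 0.012 m or horizontal distance between jar_gooseberry and coaster_blue below 0.012 m) and horizontal distance between jar_gooseberry and cash_box between 0.423 and 0.55 m and height (world z) of jar_gooseberry between 0.012 and 0.02 m); the robot touches nothing.
It fails at once if a jar is tipped over (angle between any of jar_honey, jar_strawberry, jar_plum, jar_gooseberry's own z axis and vertical above 0.6 rad).
It fails at once if a jar is dropped or thrown (moves faster than 0.6 m/s out of the fingers' hold) ((contact force between jar_honey and the fingers below 0.1 N and linear speed of jar_honey above 0.6 m/s) or (contact force between jar_strawberry and the fingers below 0.1 N and linear speed of jar_strawberry above 0.6 m/s) or (contact force between jar_plum and the fingers below 0.1 N and linear speed of jar_plum above 0.6 m/s) or (contact force between jar_gooseberry and the fingers below 0.1 N and linear speed of jar_gooseberry above 0.6 m/s)).
It fails at once if the mug is shifted by more than 20 mm (distance of mug from where it was at the start of the episode above 0.02 m).
It also fails if it takes over 102 s, if anything falls off the work surface, if the arm or the gripper's body presses on something with over 40 N, if the wrist force passes 120 N, or if a joint passes its speed limit or range.

## Working session

There is one attempt and no reset: what is moved stays moved. The work goes in short steps, Python scripts to look and compute and a tool call to move; the robot and the scene stay as the last step left them, time stands still between calls to the robot, and variables do not carry over. Pictures are saved under pics/ and viewed, about 12 in all and at most 16, crops included, and the job is handed in when it is done.

Besides the shell and the picture viewer there is one more tool, called after "Request:" as a command line: name --argument value ..., lists and objects as JSON in quotes. send_rows: Moves the arm, as the interface text tells. Its arguments: {"type":"object","properties":{"series":{"type":"array"},"newtons":{"type":"number"}},"required":["series"]}

```bash
mkdir -p pics; cat > h.py <<'E'
import numpy as np, cv2
from cell import manip
def ray(c,u,v):
    f=210/np.tan(np.radians(c['vfov'])/2)
    T=np.array(c['pose']); d=T[:3,:3]@np.array([(u-c['cx'])/f,(v-c['cy'])/f,1]); return T[:3,3],d
def onz(c,u,v,z):
    o,d=ray(c,u,v); return (o+d*(z-o[2])/d[2])[:2]
def proj(c,p):
    f=210/np.tan(np.radians(c['vfov'])/2)
    T=np.array(c['pose']); q=T[:3,:3].T@(np.array(p,float)-T[:3,3]); return np.array([c['cx']+f*q[0]/q[2],c['cy']+f*q[1]/q[2]])
def save(c,n): cv2.imwrite('pics/'+n,c['img'][:,:,::-1])
E
python3 - <<'E'
from h import *
s=manip.read_state(); print(s)
for n in('top','side'):
    c=manip.camera(n); save(c,n+'0.png'); print(n,c['vfov'],c['cx'],c['cy'],np.round(c['pose'],3).tolist())
    for t in 'jar_honey jar_strawberry jar_plum jar_gooseberry coaster_red coaster_yellow coaster_green coaster_blue cash_box mug'.split():
        r=manip.find_in(t,c); print(t,[(np.round(x['rect']).tolist(),round(x['conf'],2)) for x in r[:2]])
E
```

```text
{'clock': 0.0, 'joints': array([-1.41559670e+00,  3.00502330e-01,  1.52159909e+00, -1.55070554e-05,
        1.32068924e+00, -6.65569095e-02]), 'qd': array([ 0.00026266, -0.00012278, -0.00368785,  0.0005561 ,  0.00100501,
       -0.00038476]), 'effort': array([ 3.97178010e-03, -5.31796753e+01, -3.52732015e+01,  7.09800725e-02,
        2.44419841e-02, -9.05893148e-05]), 'eef_pos': array([ 120.94518392, -536.27173909,  212.86157766]), 'eef_rot': array([-3.14039631e+00, -6.46894213e-05,  2.21760343e-01]), 'wrist_force': array([-0.03168165, -0.12291631,  0.64830377]), 'moment': array([0.06494088, 0.00285198, 0.02869953]), 'finger_gap': 93.89879002844397}
top 45.4216846166042 276.47882824799933 212.33255250285572 [[0.001, -0.995, 0.096, 460.826], [-1.0, -0.004, -0.022, 33.232], [0.023, -0.096, -0.995, 1136.653], [0.0, 0.0, 0.0, 1.0]]
jar_honey [([142.0, 246.0, 27.0, 30.0], 0.89)]
jar_strawberry [([386.0, 246.0, 34.0, 25.0], 0.88)]
jar_plum [([335.0, 252.0, 32.0, 26.0], 0.84)]
jar_gooseberry [([260.0, 267.0, 29.0, 27.0], 0.82)]
coaster_red [([315.0, 185.0, 29.0, 38.0], 0.79)]
coaster_yellow
[... 267 characters left out ...]
.922141134355854 289.2780920491505 203.95229758058855 [[-0.787, -0.353, 0.506, -15.815], [-0.616, 0.474, -0.628, 733.783], [-0.018, -0.806, -0.591, 708.0], [0.0, 0.0, 0.0, 1.0]]
jar_honey [([230.0, 272.0, 33.0, 44.0], 0.77)]
jar_strawberry [([384.0, 145.0, 25.0, 36.0], 0.57)]
jar_plum [([357.0, 153.0, 32.0, 53.0], 0.93)]
jar_gooseberry [([326.0, 183.0, 30.0, 61.0], 0.77), ([358.0, 156.0, 29.0, 52.0], 0.2)]
coaster_red [([297.0, 174.0, 31.0, 19.0], 0.79), ([326.0, 181.0, 32.0, 67.0], 0.47)]
coaster_yellow [([267.0, 192.0, 34.0, 20.0], 0.57)]
coaster_green [([198.0, 229.0, 36.0, 25.0], 0.77)]
coaster_blue [([239.0, 207.0, 28.0, 29.0], 0.85)]
cash_box []
mug [([268.0, 222.0, 50.0, 56.0], 0.63)]
```

View pics/top0.png

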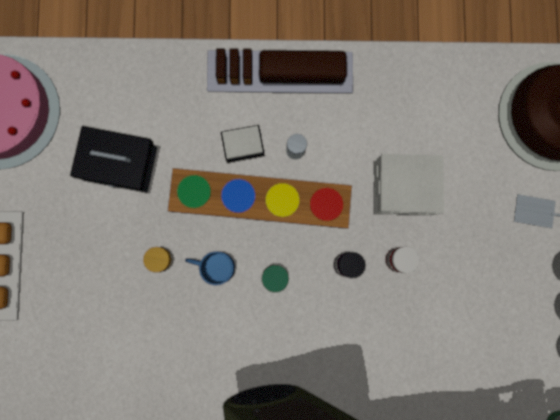

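View pics/side0.png

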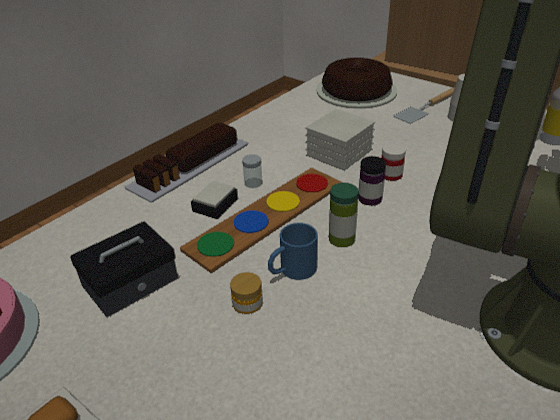

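The cash box is at the left end in the top view (around 113,158). So the targets are green (194,191) for honey, blue (238,196) for strawberry, yellow (282,200) for plum and red (326,204) for gooseberry. The jars are at honey (157,259), gooseberry (275,278), plum (350,265) and strawberry (403,260). The mug is at (218,267), with its handle pointing left. Next I'll fit positions from the silhouettes.

```bash
cat >> h.py <<'E'
from scipy.optimize import least_squares
H=dict(jar_honey=(28,0,52),jar_strawberry=(28,0,76),jar_plum=(28,0,100),jar_gooseberry=(28,0,126),coaster_red=(38,12,16),coaster_yellow=(38,12,16),coaster_green=(38,12,16),coaster_blue=(38,12,16))
def hullc(c,x,y,r,z0,z1):
    a=np.linspace(0,2*np.pi,40)
    P=np.array([proj(c,(x+r*np.cos(t),y+r*np.sin(t),z)) for z in(z0,z1) for t in a],np.float32)
    h=cv2.convexHull(P); m=cv2.moments(h); return np.array([m['m10']/m['m00'],m['m01']/m['m00']]),m['m00']
def maskc(t,c):
    r=manip.silhouettes(t,c)
    if not r: return None
    m=r[0]['pixels']; v,u=np.nonzero(m); return np.array([u.mean(),v.mean()]),m.sum(),r[0]['conf']
def locate(t,c,zoff=0):
    m=maskc(t,c)
    if m is None: return None
    r,z0,z1=H[t]; z0+=zoff; z1+=zoff
    s=least_squares(lambda p:hullc(c,p[0],p[1],r,z0,z1)[0]-m[0],onz(c,*m[0],(z0+z1)/2),diff_step=1e-3)
    return np.round(s.x,1), m[1]/hullc(c,*s.x,r,z0,z1)[1], m[2]
E
python3 - <<'E'
from h import *
for n in('top','side'):
    c=manip.camera(n)
    for t in H:
        r=locate(t,c); print(n,t,r and (r[0],round(r[1],2),round(r[2],2)))
    if n=='top':
        m=maskc('mug',c); print('mug',onz(c,*m[0],60), onz(c,218,267,85))
E
```

```text
top jar_honey (array([463.8, 267.8]), np.float64(0.94), 0.82)
top jar_strawberry (array([ 464.4, -264.5]), np.float64(0.93), 0.7)
top jar_plum (array([ 453.8, -146.2]), np.float64(1.04), 0.82)
top jar_gooseberry (array([426.2,  14. ]), np.float64(1.01), 0.98)
top coaster_red (array([616.6, 195.2]), np.float64(1.0), 0.31)
top coaster_yellow (array([597.8,  -4.5]), np.float64(0.98), 0.66)
top coaster_green (array([616.5, 194.5]), np.float64(0.96), 0.88)
top coaster_blue (array([607.8,  94.9]), np.float64(0.99), 0.62)
mug [446.71956159 140.45824071] [447.88597411 130.90664943]
side jar_honey (array([464.5, 266.1]), np.float64(0.96), 0.67)
side jar_strawberry (array([ 466.1, -275.6]), np.float64(0.79), 0.81)
side jar_plum (array([ 454.9, -150.8]), np.float64(0.99), 0.93)
side jar_gooseberry None
side coaster_red (array([ 589. , -106.7]), np.float64(0.86), 0.84)
side coaster_yellow (array([598. ,  -6.7]), np.float64(0.96), 0.78)
side coaster_green (array([617.1, 193. ]), np.float64(0.94), 0.6)
side coaster_blue (array([607.5,  94.1]), np.float64(0.99), 0.56)
```

```bash
cat > to.py <<'E'
import sys
from h import *
def to(x,y,z,yaw=1.4775):
    s=manip.read_state(); p=s['eef_pos']; w=s['eef_rot'][2]
    d=np.array([x,y,z])-p
    X=np.array([np.cos(w),np.sin(w)]);Y=np.array([np.sin(w),-np.cos(w)])
    print('dx %.1f dy %.1f dz %.1f roll %.1f'%(d[:2]@X,d[:2]@Y,-d[2],-np.degrees(yaw-w)),'gap',round(s['finger_gap'],1),'F',np.round(s['wrist_force'],1),'t',round(s['clock'],2),'tcp',np.round(p,1),'yaw',round(w,4))
if len(sys.argv)>3: to(*map(float,sys.argv[1:4]))
E
python3 to.py 465 -266 180
```

```text
dx 395.1 dy -188.2 dz 33.4 roll -71.9 gap 93.5 F [-0.5 -0.3 -0.3] t 2.05 tcp [ 121.  -536.5  213.4] yaw 0.2218
```

Request:
send_rows --series '[[[1,40,-19,3,-7],[1,80,-38,7,-15],[1,125,-59,11,-23],[1,170,-80,15,-31],[1,215,-101,19,-39],[1,260,-122,23,-47],[1,305,-143,27,-55],[1,340,-160,30,-62],[1,370,-175,33,-68],[1,395,-188,33,-71.9]]]' --newtons 30

```text
clock: 3.05
eef_pos: [466.2, -264.7, 180.1]
eef_rot: [-3.141, -0.0, 1.482]
wrist_force: [-0.1, -0.1, -0.3]
finger_gap: 94.3
```

```bash
python3 to.py 465 -266 45; python3 - <<'E'
from h import *
c=manip.camera('side'); save(c,'side1.png')
for n in('side','top'):
    c=manip.camera(n)
    for t in('jar_strawberry','jar_gooseberry','coaster_red'):
        r=locate(t,c); print(n,t,r)
save(c,'top1.png')
E
```

```text
dx -1.4 dy -1.0 dz 135.1 roll 0.3 gap 94.3 F [-0.1 -0.1 -0.3] t 3.05 tcp [ 466.2 -264.7  180.1] yaw 1.4819
side jar_strawberry (array([ 465. , -273.3]), np.float64(0.8366443336712122), 0.8)
side jar_gooseberry (array([426.2,  11.4]), np.float64(0.9560284967101459), 0.93)
side coaster_red (array([ 588.5, -106.5]), np.float64(1.0072034423555358), 0.81)
top jar_strawberry (array([ 464.4, -264.7]), np.float64(0.9800734018862761), 0.94)
top jar_gooseberry (array([425.8,  13.7]), np.float64(0.9771888511473505), 0.96)
top coaster_red (array([ 588.7, -104.9]), np.float64(0.9551254662433766), 0.67)
```

```bash
python3 -c "
import cv2;a=cv2.imread('pics/side1.png')[60:260,300:500];b=cv2.imread('pics/top1.png')[160:360,300:500];cv2.imwrite('pics/c1.png',cv2.resize(cv2.hconcat([a,b]),(800,400)))"
```

```text
(no output)
```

View pics/c1.png

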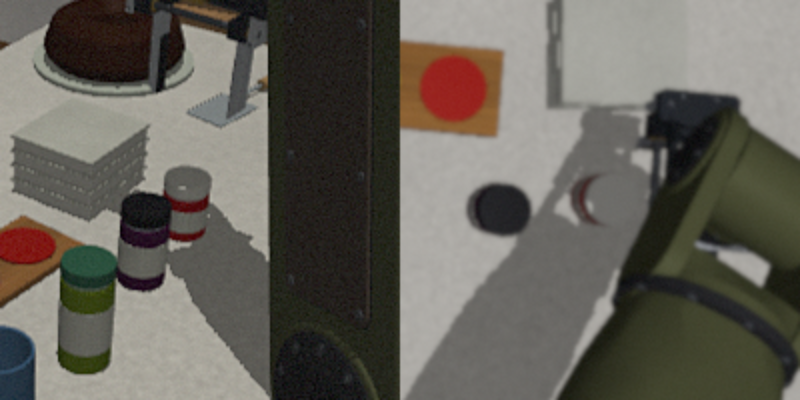

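The strawberry jar, at crop (187,203), is partly hidden behind the plum. The two fingertips are at side crop (157,88) and (225,122). I'll check those against the projected fingertip positions.

```bash
python3 - <<'E'
from h import *
c=manip.camera('side')
for s in(1,-1):
    p=np.array([466.2,-264.7,172])+s*52*np.array([.9956,-.093,0]); q=proj(c,p); print(q,(q-[300,60])*2)
for y in(-265,-268): print((proj(c,(465,y,76))-[300,60])*2,(proj(c,(465,y,0))-[300,60])*2)
E
```

```text
[378.23263807 104.65096791] [156.46527615  89.30193581]
[416.66843535 118.1339537 ] [233.33687071 116.26790739]
[186.59464612 175.8837552 ] [180.44878616 229.30028497]
[187.82549714 174.86396062] [181.64579245 228.23796488]
```

Request:
send_rows --series '[[[1,-0.5,-1.5,15,0.3],[1,-0.5,-1.5,40,0.3],[1,-0.5,-1.5,70,0.3],[1,-0.5,-1.5,100,0.3],[1,-0.5,-1.5,120,0.3],[1,-0.5,-1.5,132,0.3],[1,-0.5,-1.5,139,0.3],[1,-0.5,-1.5,140,0.3],[0.75,-0.5,-1.5,140,0.3],[0.65,-0.5,-1.5,140,0.3]]]'

```text
clock: 4.55
eef_pos: [463.8, -266.9, 41.3]
eef_rot: [3.14, 0.001, 1.471]
wrist_force: [0.5, 0.1, 0.0]
finger_gap: 81.1
```

Request:
send_rows --series '[[[0.6,0,0,0,0],[0.55,0,0,0,0],[0.5,0,0,0,0],[0.5,0,0,0,0],[0.5,0,0,0,0],[0.5,0,0,0,0],[0.5,0,0,0,0],[0.5,0,0,0,0]]]' --newtons 30

```text
clock: 5.35
eef_pos: [463.5, -266.7, 40.6]
eef_rot: [3.141, 0.0, 1.471]
wrist_force: [-0.2, 1.2, 5.8]
finger_gap: 55.9
```

```bash
python3 to.py 607.6 94.5 200
```

```text
dx 373.7 dy 107.5 dz -159.4 roll -0.3 gap 55.9 F [-0.2  1.2  5.8] t 5.35 tcp [ 463.5 -266.7   40.6] yaw 1.4714
```

Request:
send_rows --series '[[[0.4,0,0,-8,0],[0.4,0,0,-25,0],[0.4,0,0,-50,0],[0.4,0,0,-80,0],[0.4,0,0,-110,0],[0.4,0,0,-135,0],[0.4,0,0,-150,0],[0.4,0,0,-159,0],[0.4,20,6,-160,0],[0.4,50,14,-160,0]]]' --newtons 30

```text
clock: 6.35
eef_pos: [482.0, -218.4, 200.3]
eef_rot: [-3.141, -0.0, 1.469]
wrist_force: [0.4, 0.8, -1.8]
finger_gap: 55.4
```

```bash
python3 to.py 607.6 94.5 200
```

```text
dx 324.0 dy 93.3 dz 0.3 roll -0.5 gap 55.4 F [ 0.4  0.8 -1.8] t 6.35 tcp [ 482.  -218.4  200.3] yaw 1.4693
```

Request:
send_rows --series '[[[0.4,35,10,0,-0.5],[0.4,75,22,0,-0.5],[0.4,115,33,0,-0.5],[0.4,155,45,0,-0.5],[0.4,195,56,0,-0.5],[0.4,235,68,0,-0.5],[0.4,270,78,0,-0.5],[0.4,298,86,0,-0.5],[0.4,316,91,0,-0.5],[0.4,324,93.3,0,-0.5]]]'

```text
clock: 7.35
eef_pos: [607.3, 96.0, 199.8]
eef_rot: [-3.14, 0.0, 1.481]
wrist_force: [-0.5, -0.6, -2.5]
finger_gap: 55.5
```

Request:
send_rows --series '[[[0.4,0,0,20,0],[0.4,0,0,50,0],[0.4,0,0,80,0],[0.4,0,0,100,0],[0.4,0,0,110,0],[0.4,0,0,115,0],[0.4,0,0,115,0]]]'

```text
clock: 8.05
eef_pos: [607.4, 94.5, 85.7]
eef_rot: [3.142, 0.0, 1.48]
wrist_force: [0.2, -0.3, -2.0]
finger_gap: 55.4
```

```bash
python3 to.py 607.6 94.5 56.6; python3 - <<'E'
from h import *
z=manip.read_state()['eef_pos'][2]-40.6
for n in('side','top'):
    c=manip.camera(n); save(c,n+'2.png')
    print(n,locate('jar_strawberry',c,z),locate('coaster_blue',c))
a=cv2.imread('pics/side2.png')[100:300,140:340];b=cv2.imread('pics/top2.png')[100:300,140:340];cv2.imwrite('pics/c2.png',cv2.resize(cv2.hconcat([a,b]),(800,400)))
E
```

```text
dx -0.0 dy 0.2 dz 29.1 roll 0.1 gap 55.4 F [ 0.2 -0.3 -2. ] t 8.05 tcp [607.4  94.5  85.7] yaw 1.4797
side (array([608.1, 100.8]), np.float64(0.783057545051685), 0.78) (array([603. ,  98.8]), np.float64(0.7536741505548967), 0.91)
top None None
```

View pics/c2.png

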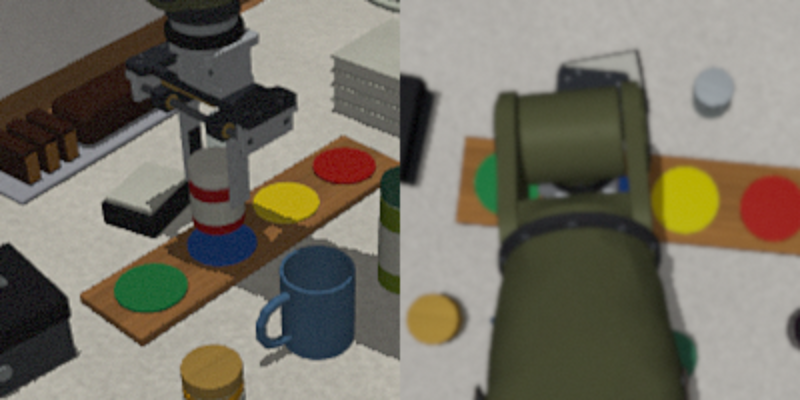

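The jar hangs upright between the fingers at crop (215,190), above the blue coaster at (222,243). I'll lower it slowly.

Request:
send_rows --series '[[[0.4,0,0,8,0],[0.4,0,0,16,0],[0.4,0,0,22,0],[0.4,0,0,25,0],[0.4,0,0,27,0],[0.4,0,0,28,0],[0.4,0,0,28.6,0],[0.4,0,0,29.1,0],[0.4,0,0,29.1,0],[0.4,0,0,29.1,0]]]'

```text
clock: 9.35
eef_pos: [607.4, 95.0, 56.7]
eef_rot: [3.141, -0.0, 1.48]
wrist_force: [-1.2, 0.0, 2.4]
finger_gap: 55.5
```

Request:
send_rows --series '[[[0.62,0,0,0,0],[0.65,0,0,0,0],[0.7,0,0,0,0],[0.75,0,0,0,0],[0.8,0,0,0,0],[0.85,0,0,0,0],[0.85,0,0,0,0],[0.85,0,0,-15,0],[0.9,0,0,-40,0],[1,0,0,-80,0]]]'

```text
clock: 10.35
eef_pos: [606.4, 94.8, 136.5]
eef_rot: [-3.139, 0.001, 1.48]
wrist_force: [0.7, 0.6, 0.5]
finger_gap: 89.5
```

```bash
python3 to.py 454.4 -148 180
```

```text
dx -255.6 dy -129.4 dz -43.5 roll 0.2 gap 89.5 F [0.7 0.6 0.5] t 10.35 tcp [606.4  94.8 136.5] yaw 1.4802
```

Request:
send_rows --series '[[[1,-5,-3,-35,0.2],[1,-30,-15,-43,0.2],[1,-70,-36,-43,0.2],[1,-110,-56,-43,0.2],[1,-150,-77,-43,0.2],[1,-190,-97,-43,0.2],[1,-225,-114,-43,0.2],[1,-247,-125,-43,0.2],[1,-255.6,-129.4,-43,0.2],[1,-255.6,-129.4,-43,0.2]]]'

```text
clock: 11.35
eef_pos: [455.2, -148.5, 180.2]
eef_rot: [3.141, 0.0, 1.475]
wrist_force: [1.3, 0.4, 0.3]
finger_gap: 94.2
```

```bash
python3 to.py 454.4 -148 40; python3 - <<'E'
from h import *
for n in('side','top'):
    c=manip.camera(n); save(c,n+'3.png')
    print(n,locate('jar_strawberry',c,16),locate('coaster_blue',c),locate('jar_plum',c),locate('jar_gooseberry',c))
a=cv2.imread('pics/side3.png')[100:300,200:400];b=cv2.imread('pics/top3.png')[120:320,200:400];cv2.imwrite('pics/c3.png',cv2.resize(cv2.hconcat([a,b]),(800,400)))
E
```

```text
dx 0.4 dy -0.9 dz 140.2 roll -0.1 gap 94.2 F [1.3 0.4 0.3] t 11.35 tcp [ 455.2 -148.5  180.2] yaw 1.4752
side (array([609.8,  93.6]), np.float64(0.8794949549942894), 0.96) (array([593.4, 104.8]), np.float64(0.3394019897716269), 0.7) (array([ 454.2, -149. ]), np.float64(0.9995327583563133), 0.6) (array([425.6,  12.5]), np.float64(1.00874945616052), 0.77)
top (array([607.7,  96.5]), np.float64(0.9613507766245594), 0.75) (array([591.4,  85. ]), np.float64(0.2924349538674008), 0.57) (array([ 455.3, -129.3]), np.float64(0.41826227078204525), 0.89) None
```

View pics/c3.png

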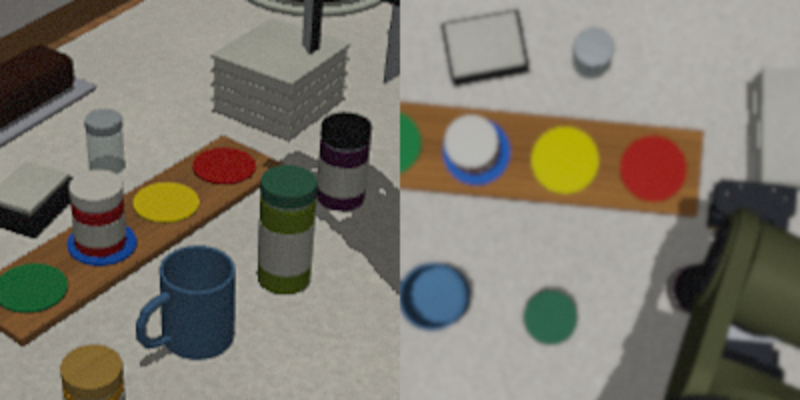

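The strawberry jar stands on the blue coaster at top crop (475,145), centred to about 2 mm. Plum is next.

Request:
send_rows --series '[[[1,0.4,-0.9,15,0],[1,0.4,-0.9,40,0],[1,0.4,-0.9,70,0],[1,0.4,-0.9,100,0],[1,0.4,-0.9,120,0],[1,0.4,-0.9,132,0],[1,0.4,-0.9,138,0],[1,0.4,-0.9,140,0],[0.75,0.4,-0.9,140,0],[0.65,0.4,-0.9,140,0]]]'

```text
clock: 12.85
eef_pos: [454.9, -147.6, 40.1]
eef_rot: [3.14, 0.0, 1.477]
wrist_force: [0.3, 0.0, -0.4]
finger_gap: 81.4
```

Request:
send_rows --series '[[[0.6,0,0,0,0],[0.55,0,0,0,0],[0.5,0,0,0,0],[0.4,0,0,0,0],[0.4,0,0,0,0],[0.4,0,0,0,0],[0.4,0,0,0,0],[0.4,0,0,0,0]]]' --newtons 30

```text
clock: 13.65
eef_pos: [454.4, -147.5, 39.5]
eef_rot: [-3.142, 0.0, 1.477]
wrist_force: [-3.6, -0.6, 5.6]
finger_gap: 55.6
```

```bash
python3 to.py 597.9 -5.3 190
```

```text
dx 155.0 dy 129.5 dz -150.5 roll -0.0 gap 55.6 F [-3.6 -0.6  5.6] t 13.65 tcp [ 454.4 -147.5   39.5] yaw 1.4767
```

Request:
send_rows --series '[[[0.4,0,0,-8,0],[0.4,0,0,-25,0],[0.4,0,0,-50,0],[0.4,0,0,-80,0],[0.4,0,0,-110,0],[0.4,0,0,-135,0],[0.4,0,0,-147,0],[0.4,5,4,-150,0],[0.4,20,17,-150,0],[0.4,45,38,-150,0]]]'

```text
clock: 14.65
eef_pos: [496.3, -106.0, 188.2]
eef_rot: [-3.14, -0.0, 1.475]
wrist_force: [0.4, 0.2, -2.2]
finger_gap: 55.7
```

```bash
python3 to.py 597.9 -5.3 190
```

```text
dx 110.0 dy 91.4 dz -1.8 roll -0.2 gap 55.7 F [ 0.4  0.2 -2.2] t 14.65 tcp [ 496.3 -106.   188.2] yaw 1.4749
```

Request:
send_rows --series '[[[0.4,25,21,0,-0.2],[0.4,50,42,0,-0.2],[0.4,75,62,0,-0.2],[0.4,95,79,10,-0.2],[0.4,106,88,30,-0.2],[0.4,110,91.4,60,-0.2],[0.4,110,91.4,85,-0.2],[0.4,110,91.4,100,-0.2],[0.4,110,91.4,108,-0.2],[0.4,110,91.4,110,-0.2]]]'

```text
clock: 15.65
eef_pos: [597.6, -5.3, 78.6]
eef_rot: [-3.14, -0.0, 1.48]
wrist_force: [-0.1, -0.4, -2.9]
finger_gap: 55.7
```

```bash
python3 to.py 597.9 -5.3 55.5
```

```text
dx -0.0 dy 0.3 dz 23.1 roll 0.1 gap 55.7 F [-0.1 -0.4 -2.9] t 15.65 tcp [597.6  -5.3  78.6] yaw 1.48
```

Request:
send_rows --series '[[[0.4,0,0,6,0],[0.4,0,0,12,0],[0.4,0,0,17,0],[0.4,0,0,20,0],[0.4,0,0,21.5,0],[0.4,0,0,22.4,0],[0.4,0,0,23,0],[0.4,0,0,23.2,0],[0.4,0,0,23.2,0],[0.4,0,0,23.2,0]]]'

```text
clock: 16.65
eef_pos: [597.9, -5.3, 56.2]
eef_rot: [3.141, 0.0, 1.48]
wrist_force: [0.0, -0.5, -2.8]
finger_gap: 56.1
```

Request:
send_rows --series '[[[0.4,0,0,0.4,0],[0.4,0,0,0.8,0],[0.4,0,0,1,0],[0.4,0,0,1,0]]]'

```text
clock: 17.05
eef_pos: [597.9, -5.3, 55.5]
eef_rot: [3.141, 0.0, 1.48]
wrist_force: [-2.8, 0.6, 5.6]
finger_gap: 55.4
```

Contact: the force went from -2.8 to +5.6 N. Releasing.

Request:
send_rows --series '[[[0.62,0,0,0,0],[0.65,0,0,0,0],[0.7,0,0,0,0],[0.75,0,0,0,0],[0.8,0,0,0,0],[0.85,0,0,0,0],[0.85,0,0,0,0],[0.85,0,0,-15,0],[0.9,0,0,-45,0],[1,0,0,-90,0]]]'

```text
clock: 18.05
eef_pos: [596.8, -5.2, 145.4]
eef_rot: [-3.138, 0.0, 1.48]
wrist_force: [0.4, -0.5, 0.5]
finger_gap: 89.2
```

```bash
python3 to.py 425.8 13 190
```

```text
dx 2.7 dy -172.0 dz -44.6 roll 0.2 gap 89.2 F [ 0.4 -0.5  0.5] t 18.05 tcp [596.8  -5.2 145.4] yaw 1.4801
```

Request:
send_rows --series '[[[1,0,-3,-35,0.2],[1,0,-20,-44,0.2],[1,1,-50,-44,0.2],[1,2,-85,-44,0.2],[1,2.7,-120,-44,0.2],[1,2.7,-150,-44,0.2],[1,2.7,-168,-44,0.2],[1,2.7,-172,-44,0.2],[1,2.7,-172,-44,0.2],[1,2.7,-172,-44,0.2]]]'

```text
clock: 19.05
eef_pos: [427.6, 12.9, 189.6]
eef_rot: [3.141, -0.0, 1.477]
wrist_force: [-0.0, 0.1, 0.4]
finger_gap: 94.2
```

```bash
python3 to.py 425.8 13 52; python3 - <<'E'
from h import *
for n in('side','top'):
    c=manip.camera(n); save(c,n+'4.png')
    print(n,locate('jar_plum',c,16),locate('jar_gooseberry',c),locate('coaster_red',c))
a=cv2.imread('pics/side4.png')[80:280,180:380];b=cv2.imread('pics/top4.png')[120:320,200:400];cv2.imwrite('pics/c4.png',cv2.resize(cv2.hconcat([a,b]),(800,400)))
E
```

```text
dx -0.1 dy -1.8 dz 137.6 roll -0.1 gap 94.2 F [-0.   0.1  0.4] t 19.05 tcp [427.6  12.9 189.6] yaw 1.4766
side (array([599.9,  -8.3]), np.float64(0.9865068987843392), 0.95) (array([427.2,  10.3]), np.float64(0.9811349793668955), 0.69) (array([ 588.5, -105.8]), np.float64(0.9136925213878404), 0.66)
top (array([599.3,  -5.2]), np.float64(0.9120251360446696), 0.64) None (array([ 588.8, -104.1]), np.float64(0.9832541360215952), 0.84)
```

View pics/c4.png

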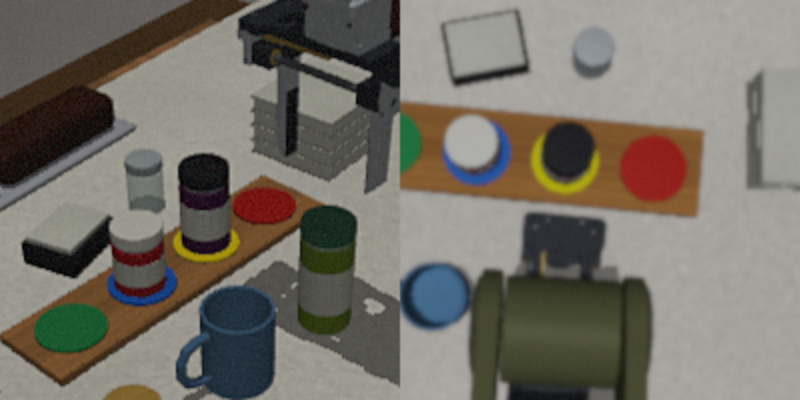

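Plum stands on yellow at top crop (568,150) and is centred. The gripper is now over the gooseberry jar, side crop (327,270).

Request:
send_rows --series '[[[1,-0.5,-1.5,15,0],[1,-0.5,-1.5,40,0],[1,-0.5,-1.5,70,0],[1,-0.5,-1.5,98,0],[1,-0.5,-1.5,118,0],[1,-0.5,-1.5,130,0],[1,-0.5,-1.5,136,0],[1,-0.5,-1.5,137.6,0],[0.75,-0.5,-1.5,137.6,0],[0.65,-0.5,-1.5,137.6,0]]]'

```text
clock: 20.45
eef_pos: [425.6, 12.6, 52.2]
eef_rot: [3.141, -0.0, 1.477]
wrist_force: [-0.1, -0.6, 0.1]
finger_gap: 81.3
```

Request:
send_rows --series '[[[0.6,0,0,0,0],[0.55,0,0,0,0],[0.5,0,0,0,0],[0.4,0,0,0,0],[0.4,0,0,0,0],[0.4,0,0,0,0],[0.4,0,0,0,0],[0.4,0,0,0,0]]]' --newtons 30

```text
clock: 21.25
eef_pos: [425.4, 12.6, 51.7]
eef_rot: [3.141, -0.0, 1.477]
wrist_force: [-0.5, -0.2, 6.0]
finger_gap: 55.4
```

```bash
python3 to.py 588.7 -105 205
```

```text
dx -101.7 dy 173.7 dz -153.3 roll -0.0 gap 55.4 F [-0.5 -0.2  6. ] t 21.25 tcp [425.4  12.6  51.7] yaw 1.4767
```

Request:
send_rows --series '[[[0.4,0,0,-8,0],[0.4,0,0,-25,0],[0.4,0,0,-50,0],[0.4,0,0,-80,0],[0.4,0,0,-110,0],[0.4,0,0,-135,0],[0.4,0,0,-148,0],[0.4,-5,5,-153,0],[0.4,-20,20,-153,0],[0.4,-45,45,-153,0]]]'

```text
clock: 22.25
eef_pos: [465.7, -36.5, 204.2]
eef_rot: [-3.141, -0.0, 1.478]
wrist_force: [-0.1, -0.4, -2.5]
finger_gap: 55.6
```

```bash
python3 to.py 588.7 -105 205
```

```text
dx -56.8 dy 128.8 dz -0.8 roll 0.0 gap 55.6 F [-0.1 -0.4 -2.5] t 22.25 tcp [465.7 -36.5 204.2] yaw 1.4783
```

Request:
send_rows --series '[[[0.4,-20,30,0,0],[0.4,-38,62,0,0],[0.4,-50,92,0,0],[0.4,-55,115,0,0],[0.4,-56.8,126,15,0],[0.4,-56.8,128.8,45,0],[0.4,-56.8,128.8,75,0],[0.4,-56.8,128.8,98,0],[0.4,-56.8,128.8,110,0],[0.4,-56.8,128.8,113,0]]]'

```text
clock: 23.25
eef_pos: [588.0, -105.2, 89.8]
eef_rot: [-3.139, -0.0, 1.477]
wrist_force: [-0.1, -0.2, -3.2]
finger_gap: 55.8
```

```bash
python3 to.py 588.7 -105 67.7
```

```text
dx 0.2 dy 0.7 dz 22.1 roll -0.1 gap 55.8 F [-0.1 -0.2 -3.2] t 23.25 tcp [ 588.  -105.2   89.8] yaw 1.4766
```

Request:
send_rows --series '[[[0.4,0,0.5,6,0],[0.4,0,0.5,12,0],[0.4,0,0.5,17,0],[0.4,0,0.5,20,0],[0.4,0,0.5,21.5,0],[0.4,0,0.5,22.2,0],[0.4,0,0.5,22.7,0],[0.4,0,0.5,23,0],[0.4,0,0.5,23,0],[0.4,0,0.5,23,0]]]'

```text
clock: 24.25
eef_pos: [589.2, -105.1, 68.6]
eef_rot: [3.141, 0.0, 1.477]
wrist_force: [0.7, 0.3, -3.1]
finger_gap: 55.7
```

Request:
send_rows --series '[[[0.4,0,0,0.4,0],[0.4,0,0,0.8,0],[0.4,0,0,1.1,0],[0.4,0,0,1.1,0]]]'

```text
clock: 24.65
eef_pos: [589.2, -105.1, 67.7]
eef_rot: [3.142, 0.0, 1.477]
wrist_force: [-2.9, 0.9, 2.2]
finger_gap: 55.5
```

Request:
send_rows --series '[[[0.62,0,0,0,0],[0.65,0,0,0,0],[0.7,0,0,0,0],[0.75,0,0,0,0],[0.8,0,0,0,0],[0.85,0,0,0,0],[0.85,0,0,0,0],[0.85,0,0,-15,0],[0.9,0,0,-45,0],[1,0,0,-90,0]]]'

```text
clock: 25.65
eef_pos: [588.2, -104.9, 157.7]
eef_rot: [-3.138, -0.0, 1.477]
wrist_force: [0.3, -0.2, 0.7]
finger_gap: 89.6
```

```bash
python3 to.py 464.1 267 180
```

```text
dx 358.6 dy -158.6 dz -22.3 roll -0.0 gap 89.6 F [ 0.3 -0.2  0.7] t 25.65 tcp [ 588.2 -104.9  157.7] yaw 1.4766
```

Request:
send_rows --series '[[[1,0,-5,-30,0],[1,5,-25,-35,0],[1,30,-55,-35,0],[1,65,-80,-35,0],[1,105,-100,-35,0],[1,148,-115,-35,0],[1,192,-128,-35,0],[1,236,-139,-35,0],[1,280,-148,-35,0],[1,318,-154,-35,0]]]'

```text
clock: 26.65
eef_pos: [465.1, 228.1, 193.9]
eef_rot: [3.14, -0.001, 1.477]
wrist_force: [0.1, 0.2, 0.3]
finger_gap: 94.0
```

```bash
python3 to.py 464.1 267 180
```

```text
dx 38.6 dy -4.7 dz 13.9 roll -0.0 gap 94.0 F [0.1 0.2 0.3] t 26.65 tcp [465.1 228.1 193.9] yaw 1.4774
```

Request:
send_rows --series '[[[1,20,-3,5,0],[1,34,-4,12,0],[1,40,-4.6,14,0],[1,40,-4.6,14,0],[1,40,-4.6,14,0]]]'

```text
clock: 27.15
eef_pos: [465.2, 265.4, 178.7]
eef_rot: [3.141, 0.0, 1.476]
wrist_force: [0.8, -0.2, 1.3]
finger_gap: 93.8
```

```bash
python3 to.py 464.1 267 25; python3 - <<'E'
from h import *
for n in('side','top'):
    c=manip.camera(n); save(c,n+'5.png')
    print(n,locate('jar_gooseberry',c,16),locate('jar_honey',c),locate('coaster_green',c))
a=cv2.imread('pics/side5.png')[120:320,180:380];b=cv2.imread('pics/top5.png')[120:320,160:360];cv2.imwrite('pics/c5.png',cv2.resize(cv2.hconcat([a,b]),(800,400)))
E
```

```text
dx 1.5 dy -1.2 dz 153.7 roll -0.1 gap 93.8 F [ 0.8 -0.2  1.3] t 27.15 tcp [465.2 265.4 178.7] yaw 1.4759
side (array([ 591.3, -107.9]), np.float64(0.9844881914229564), 0.68) (array([464.5, 266.3]), np.float64(0.9875886828044254), 0.72) (array([616., 193.]), np.float64(0.913859300931811), 0.55)
top (array([ 589.8, -105. ]), np.float64(0.9897429898517836), 0.97) (array([464.7, 265.4]), np.float64(0.8861509233733882), 0.55) (array([616.8, 194.7]), np.float64(1.0218298892772124), 0.79)
```

View pics/c5.png

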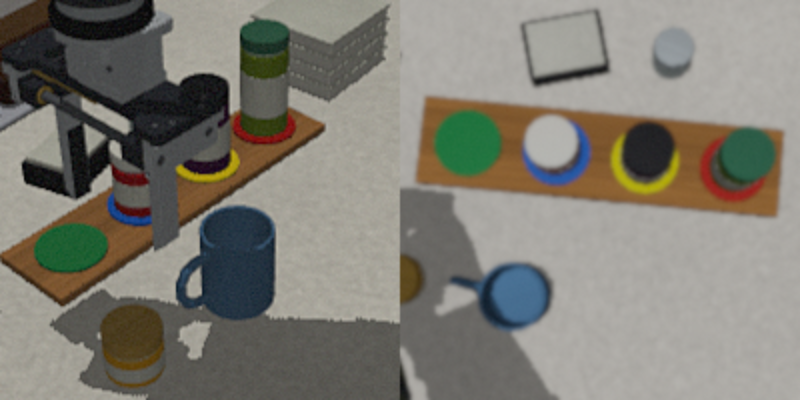

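Gooseberry is centred on red, at top crop (740,160). The mug is untouched, at top crop (515,295). I'll take the honey jar now.

Request:
send_rows --series '[[[1,1.2,-1,15,0],[1,1.2,-1,42,0],[1,1.2,-1,75,0],[1,1.2,-1,108,0],[1,1.2,-1,132,0],[1,1.2,-1,146,0],[1,1.2,-1,152,0],[1,1.2,-1,153.5,0],[0.75,1.2,-1,153.5,0],[0.65,1.2,-1,153.5,0]]]'

```text
clock: 28.55
eef_pos: [464.6, 267.8, 26.0]
eef_rot: [3.14, -0.001, 1.477]
wrist_force: [-0.7, -0.4, 0.3]
finger_gap: 81.6
```

Request:
send_rows --series '[[[0.6,0,0,0,0],[0.55,0,0,0,0],[0.5,0,0,0,0],[0.4,0,0,0,0],[0.4,0,0,0,0],[0.4,0,0,0,0],[0.4,0,0,0,0],[0.4,0,0,0,0]]]' --newtons 30

```text
clock: 29.35
eef_pos: [464.1, 267.5, 25.1]
eef_rot: [3.141, -0.0, 1.477]
wrist_force: [-1.0, -1.2, 5.2]
finger_gap: 55.9
```

```bash
python3 to.py 616.8 194 170
```

```text
dx -58.9 dy 158.9 dz -144.9 roll -0.0 gap 55.9 F [-1.  -1.2  5.2] t 29.35 tcp [464.1 267.5  25.1] yaw 1.4767
```

Request:
send_rows --series '[[[0.4,0,0,-8,0],[0.4,0,0,-25,0],[0.4,0,0,-50,0],[0.4,0,0,-80,0],[0.4,0,0,-110,0],[0.4,0,0,-132,0],[0.4,-2,4,-143,0],[0.4,-8,20,-145,0],[0.4,-17,46,-145,0],[0.4,-28,75,-145,0]]]'

```text
clock: 30.35
eef_pos: [536.6, 232.2, 169.6]
eef_rot: [-3.141, 0.0, 1.478]
wrist_force: [0.2, 0.1, -1.9]
finger_gap: 55.5
```

Request:
send_rows --series '[[[0.4,-11,30,0,0],[0.4,-21,56,0,0],[0.4,-28,74,5,0],[0.4,-30.5,82,20,0],[0.4,-30.9,83.9,50,0],[0.4,-30.9,83.9,78,0],[0.4,-30.9,83.9,98,0],[0.4,-30.9,83.9,107,0],[0.4,-30.9,83.9,110,0],[0.4,-30.9,83.9,110,0]]]'

```text
clock: 31.35
eef_pos: [616.7, 194.1, 60.1]
eef_rot: [3.141, -0.0, 1.477]
wrist_force: [-0.6, 0.6, -1.4]
finger_gap: 55.6
```

```bash
python3 to.py 616.8 194 41.1
```

```text
dx -0.1 dy 0.1 dz 19.0 roll -0.0 gap 55.6 F [-0.6  0.6 -1.4] t 31.35 tcp [616.7 194.1  60.1] yaw 1.4769
```

Request:
send_rows --series '[[[0.4,0,0,6,0],[0.4,0,0,11,0],[0.4,0,0,15,0],[0.4,0,0,17,0],[0.4,0,0,18,0],[0.4,0,0,18.5,0],[0.4,0,0,19,0],[0.4,0,0,19.4,0],[0.4,0,0,19.4,0],[0.4,0,0,19.4,0]]]'

```text
clock: 32.35
eef_pos: [616.8, 194.0, 41.2]
eef_rot: [3.141, -0.0, 1.477]
wrist_force: [-3.2, -0.3, 5.4]
finger_gap: 55.8
```

Contact again, so I'll release and back off clear of the row.

Request:
send_rows --series '[[[0.62,0,0,0,0],[0.65,0,0,0,0],[0.7,0,0,0,0],[0.75,0,0,0,0],[0.8,0,0,0,0],[0.85,0,0,0,0],[0.85,0,0,0,0],[0.85,0,0,-15,0],[0.9,0,0,-45,0],[1,0,0,-90,0]]]'

```text
clock: 33.35
eef_pos: [615.8, 193.7, 130.7]
eef_rot: [-3.138, 0.001, 1.477]
wrist_force: [-0.0, 0.9, -0.3]
finger_gap: 89.3
```

Request:
send_rows --series '[[[1,0,0,-40,0],[1,10,-20,-80,0],[1,30,-50,-90,0],[1,50,-85,-90,0],[1,70,-120,-90,0],[1,85,-150,-90,0],[1,95,-170,-90,0],[1,100,-180,-90,0],[1,100,-180,-90,0],[1,100,-180,-90,0]]]'

```text
clock: 34.35
eef_pos: [447.6, 310.0, 221.0]
eef_rot: [3.141, -0.0, 1.476]
wrist_force: [0.7, 0.0, 0.2]
finger_gap: 93.6
```

```bash
python3 - <<'E'
from h import *
print(manip.read_state()['wrist_force'])
for n in('side','top'):
    c=manip.camera(n); save(c,n+'6.png')
    for t in list(H)[:4]: print(n,t,locate(t,c,16))
    m=maskc('mug',c); print(m and onz(c,*m[0],60))
a=cv2.imread('pics/side6.png')[120:320,180:380];b=cv2.imread('pics/top6.png')[120:320,160:360];cv2.imwrite('pics/c6.png',cv2.resize(cv2.hconcat([a,b]),(800,400)))
E
```

```text
[0.72231444 0.01342357 0.19407759]
side jar_honey (array([617.7, 192.5]), np.float64(0.915596855097626), 0.96)
side jar_strawberry (array([589.3, 106. ]), np.float64(0.1576515892214009), 0.63)
side jar_plum (array([587.7,  -0.9]), np.float64(0.7374183891568371), 0.58)
side jar_gooseberry (array([ 589. , -104.3]), np.float64(1.009271641980555), 0.81)
[435.97559359 155.12176602]
top jar_honey (array([616.9, 195.5]), np.float64(0.91436462468991), 0.87)
top jar_strawberry (array([606.8,  96.4]), np.float64(1.026625379397351), 0.9)
top jar_plum (array([598.5,  -4.2]), np.float64(0.9378895304553151), 0.86)
top jar_gooseberry None
[446.76531072 140.55657056]
```

View pics/c6.png

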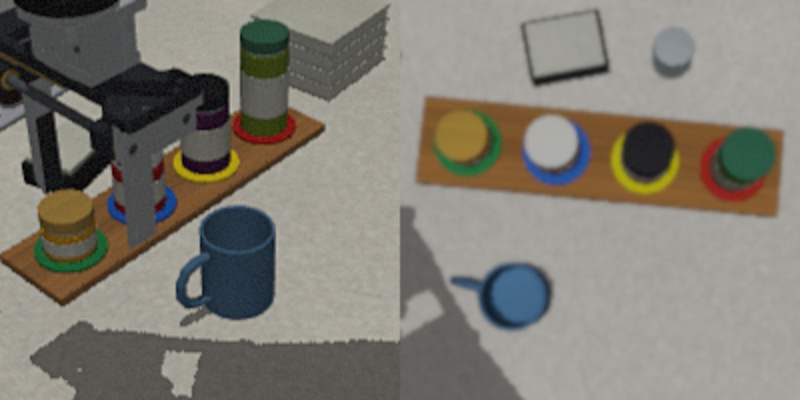

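All four jars stand upright and centred, and from the box end the order is honey, strawberry, plum, gooseberry. The mug hasn't moved: the top view gives (446.8,140.6), against (446.7,140.5) at the start. The gripper is clear, so I'm handing in.

```bash
python3 -c "
from cell import manip; print(manip.sign_off())"
```

```text
the job is handed in; nothing more can be done
None
```

All four jars are on the coasters in height order from the cash box: honey on green, strawberry on blue, plum on yellow and gooseberry on red. I handed the job in at about 35 s of the 102 s allowed; the hand-in reported no verdict.

- **Placing:** Each jar was lowered until the wrist force showed it touching down, then released. The last pictures show every jar upright. The unobstructed fits put each within about 3 mm of its coaster's centre, against the 12 mm allowed.
- **Mug and arm:** The top view puts the mug at its starting place to within 0.2 mm. The gripper is open and clear of everything.
- **Checks that failed or disagreed:** In the last side picture the gripper hid part of the strawberry and plum jars, so their side fits were off (16% and 74% of the jar visible). The mug's side reading, (436, 155) mm, also disagreed with the top view's (447, 141) mm. It came from a rough one-point estimate, so I trusted the top view, which I had also used for the starting position. The last top view missed the gooseberry jar. An earlier top view and the last side view both put it within 2 mm of its coaster's centre.

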